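# Prop the plate chest open and stack the sharpening plates in it

### The arm

A 6-joint arm with a two-finger parallel gripper is mounted at the origin on a cart in front of the work surface, level with it; the furniture and walls round the work are solid. World frame = base frame: x ahead of the robot, y to its left, z up, the work surface at z = 0. Lengths are in mm, angles in rad, forces in N, time in s.
With the tool pointing down it reaches from about 400 to 825 mm from the base axis. Payload 7 kg.
Tool frame: the origin (TCP) lies at the very end of the fingers, on their centre line; the grasp point (between the pads) lies 19 mm behind it; z points along the fingers, y is the direction in which the jaws open and shut (so a half turn about z gives the same grasp; the last joint's range is limited). The gripper opens to 88 mm and grips with 3 to 60 N. Pads are 19 mm wide; open, the fingers measure 130 mm over their backs; the gripper's body (78 mm by 193 mm) begins 47 mm behind the grasp point.
Start: joints at [-0.892, 0.359, 0.012, 0, -1.224, -0.288], TCP at [257.099, -624.096, 226.561] pointing down, gripper open.
Joint ranges: [-3.07, 3.07], [-1.43, 2.12], [-1.02, 1.25], [-3.03, 1.67], [-3.05, -0], [-3.03, 3.03]. Speed limits (rad/s): [2.39, 2.39, 3.01, 3.14, 3.14, 3.14].

### API

Orientations are given as a unit quaternion [x, y, z, w].
In Python, from plant import bot gives the robot as it stands. Calls block until the motion is done:
- bot.move_ptp(position, orientation): joint-space move of the TCP to a pose.
- bot.line_to(position, velocity=150, ori=None): straight line of the TCP; ori=None keeps the orientation; velocity is the mean speed in mm/s.
- bot.move_joints(angles): joint-space move.
- bot.move_gripper(opening, force=None): finger opening in mm; force is the grip in N (None keeps the last); returns when the fingers have stopped.
- bot.pause(seconds).
- bot.solve_ik(position, orientation): joint angles nearest the present ones, or None.
- bot.read_state(): the state.
- bot.camera(name): name is "scene" or "top" or "wrist"; returns the picture (420x560x3 uint8, red, green, blue); there is no depth.
- bot.get_calibration(name): a dict with "fx", "fy", "cx", "cy" (pixels), "view" (4x4, takes a point from world to camera coordinates); the wrist camera has in their place "T_tool_cam" (4x4, takes a point from camera to tool coordinates, whose origin is the TCP and whose axes are the flange's). Camera axes: x right, y up, looking along -z (the intrinsics and any distortion apply to the point x, -y, -z); pixel columns grow to the right and rows downward; lengths in mm; the calibration is good to about 2 mm. A picture is of the moment at which its call begins: read the wrist's pose just before it. get_calibration takes no time and is no camera call.
A pose or a line that the arm cannot do raises bot.Unreachable and nothing moves.
- bot.close_job(): hands the job in, once; it reports no verdict.
The state is a dict: "t": time; "joint_pos": joint angles; "qvel": joint speeds; "tau": joint torques, N m; "tcp_pos": TCP position; "eef_rot": TCP orientation; "contact_force": force on the tool from outside, world axes, zero at the start; "moment": the same for the moment, N m; "width": finger opening in mm.
Only numpy, scipy, OpenCV 4.12 (cv2) and the standard library are available. Lean on these libraries where they do the work, as an engineer would, in place of code of your own. Each camera call takes 0.05 s, during which the arm holds its last target. There are 200 camera calls.

### The job

Put the sharpening plates away to air: open the small chest's lid, flip up the steel stay on the chest's side and let the lid come to rest on it, so that it is propped open. Then stack every sharpening plate that lies on the bench flat in one square, aligned pile on the cork pad between the dowels inside the chest, and leave the lid propped. Leave the other things on the bench where they are.

Things in the scene. Friction and masses are not known exactly. Their poses are not given: they have to be found in the camera images.
- chest: wooden chest with brass corners, fixed to the bench, open inside under its lid; outside 190 (x) x 180 (y) x 75 mm high, walls 10 mm, lid on top. Origin: centre of its underside, on the bench. Its -x side is the front (towards the robot), z is up. It may stand slightly turned. The lid is hinged along the top of its rear (+x) wall; the stay is on the outside of its -y wall (the right-hand side seen from the robot).
- pad (a point): centre of the top of the cork pad on the chest's floor, 12 mm above the bench; the pad is 104 mm (along the chest's x) x 56 mm (along its y), the size of one plate. Six round-topped guide dowels (10 mm thick, tops 62 mm above the bench) stand 6 mm clear of it: two at each side, 42 mm before and behind its centre, two at the rear. To the walls: 10 mm in front, 52 mm at each side. Axes as the chest's.
- lid (a joint): angle of the chest's lid (a 195 x 190 x 12 mm wooden board, 0.45 kg): 0 shut, 1.75 fully open, leaning back past upright against its stop. The hinge is free: forward of upright (1.57) the lid falls, behind it the lid rests against its stop. With the stay up, the lid lowered forward from fully open comes to rest on the stay's tip at about 1.39.
- lid_hinge (a point): middle of the lid's hinge line, at the top of the rear wall, 75 mm above the bench; the lid turns about the chest's y axis through this point.
- lid_tab (a point): grip point of the brass pull tab on the middle of the lid's front edge, 218 mm from the hinge line, 7 mm above the plane of the lid's underside (which holds the hinge line). The tab is 18 mm wide between flat sides facing the chest's +y and -y, 14 mm thick, ends 20 mm beyond this point; it points forward when shut, up when open. Pinched across its sides it can turn between the fingers as the lid swings.
- stay (a joint): angle of the stay: 0 lying level, pointing to the chest's front; it swings up and back, 1.57 upright, 1.84 at its stop, leaning back, where it stays by its own weight. Swings freely (80 g). When the lid rests on it, it reads about 1.8. The lid must be at its fully open stop for the stay to be swung up to its own stop.
- stay_pivot (a point): pivot of the stay, outside the chest's -y wall, 57 mm above the bench; it turns about the chest's y axis.
- stay_pin (a point): grip point on the axis of the stay's brass grip pin: a round pin 10 mm thick, 118 mm from the pivot, sticking out sideways (chest -y) from the steel stay bar, 30 mm out from the bar's face; it ends 20 mm farther out in a 16 mm button. The bar is 7 mm thick, 10 mm high, 152 mm from the pivot to its 12 mm ball tip, which goes under a lipped steel bracket on the lid's -y edge.
- plate_1: sharpening plate: flat block 104 (x) x 56 (y) x 10 mm, steel face with a grid of dots on a light wood base; lies face up on the bench. Origin: centre of its underside. 0.1 to 0.16 kg. May be absent (3 to 5 plates are there).
- plate_2: sharpening plate: flat block 104 (x) x 56 (y) x 10 mm, steel face with a grid of dots on a mid-brown wood base; lies face up on the bench. Origin: centre of its underside. 0.1 to 0.16 kg. May be absent (3 to 5 plates are there).
- plate_3: sharpening plate: flat block 104 (x) x 56 (y) x 10 mm, steel face with a grid of dots on a dark wood base; lies face up on the bench. Origin: centre of its underside. 0.1 to 0.16 kg. May be absent (3 to 5 plates are there).
- plate_4: sharpening plate: flat block 104 (x) x 56 (y) x 10 mm, steel face with a grid of dots on a grey plastic base; lies face up on the bench. Origin: centre of its underside. 0.1 to 0.16 kg. May be absent (3 to 5 plates are there).
- plate_5: sharpening plate: flat block 104 (x) x 56 (y) x 10 mm, steel face with a grid of dots on a black plastic base; lies face up on the bench. Origin: centre of its underside. 0.1 to 0.16 kg. May be absent (3 to 5 plates are there).
- wedge: pale wooden wedge, 101x76x28 mm, lying among the plates; not part of the job, stays where it is. Origin: centre of its underside.
- billet: pale beech block, 104x56x46 mm; not part of the job, stays where it is. Origin: centre of its underside.
- whetstone: grey whetstone, 87x156x27 mm; not part of the job, stays where it is. Origin: centre of its underside.
- nail_cup: glazed cup with nails, 70 mm wide, 62 mm high; not part of the job, stays where it is. Origin: centre of its underside.
- clog: wooden clog, 184x82x58 mm; not part of the job, stays where it is. Origin: centre of its underside.
- gouge: gouge with a wooden handle, 225x72x27 mm; not part of the job, stays where it is. Origin: centre of its underside.
Not all that is in view belongs to the job. Leave any red look-alike of the plate_3 alone.

How it is judged (in metres and radians):
On the way, in this order (a step that is already met when the one before it is completed fails the run):
1. the lid rests on the raised stay, let go of, before any plate is in the chest (value of joint stay above 1.75 rad and value of joint lid between 1.3 and 1.5 rad and velocity of joint lid between -0.05 and 0.05 rad/s and contact force between the fingers and lid below 0.1 N and contact force between the fingers and stay below 0.1 N and horizontal distance between each of plate_1, plate_2, plate_3, plate_4, plate_5 and pad above 0.07 m), for 0.5 s.
2. all plates lie in one square pile on the cork pad, with the lid propped (value of joint stay above 1.75 rad and value of joint lid between 1.3 and 1.5 rad and velocity of joint lid between -0.05 and 0.05 rad/s and horizontal distance between each of plate_1, plate_2, plate_3, plate_4, plate_5 and pad below 0.01 m and angle between the x axis of each of plate_1, plate_2, plate_3, plate_4, plate_5 and the x axis of pad, either way round below 0.12 rad and angle between each of plate_1, plate_2, plate_3, plate_4, plate_5's own z axis and vertical below 0.06 rad and linear speed of each of plate_1, plate_2, plate_3, plate_4, plate_5 below 0.02 m/s), for 0.3 s.
At the end, for the whole second after the job is handed in: The lid is at rest on the raised stay (lid angle 1.3 to 1.5 rad, stay above 1.75 rad), and every plate present lies flat (within 0.06 rad) and at rest over the cork pad, its centre within 10 mm of the pad's centre and its long axis within 0.12 rad of the pad's (all of step 2); the robot touches nothing.
It fails at once if one of the bystanders (wedge, billet, whetstone, nail cup, clog, gouge) is moved from its place by more than 5 cm (distance of any of wedge, billet, whetstone, nail_cup, clog, gouge from where it was at the start of the episode above 0.05 m).
Of plate_1, plate_2, plate_3, plate_4, plate_5 only 3 to 5 are there at a start; the rules pass over those that are not, and their reading is None.
At some moment in a run one of plate_1, plate_2, plate_3, plate_4, plate_5 may be knocked a few centimetres aside while the robot is not near it.
Once in a run the grip may slacken for a moment while it holds something.
It also fails if it takes over 210 s, if anything falls off the work surface, if the arm or the gripper's body presses on something with over 40 N, if the wrist force passes 120 N, or if a joint passes its speed limit or range.

## Working session

There is one attempt and no reset: what is moved stays moved. The work goes in short steps, each a Python script; the robot and the scene stay as the last script left them, time stands still between calls to the robot, and variables do not carry over. Pictures are saved under pics/ and viewed, about 12 in all and at most 16, crops included, and the job is handed in when it is done.

```bash
mkdir -p pics; ls; python3 - <<'E'
from plant import bot
import cv2,numpy as np
for n in("scene","top"):
    im=bot.camera(n); cv2.imwrite(f"pics/{n}0.png",cv2.resize(im[:,:,::-1],(800,600),interpolation=cv2.INTER_CUBIC)); np.save(f"pics/{n}0.npy",im)
    c=bot.get_calibration(n); print(n,{k:np.round(v,3).tolist() for k,v in c.items()})
print({k:np.round(v,3).tolist() for k,v in bot.get_calibration("wrist").items()})
print(bot.read_state())
E
```

```text
pics
scene {'fx': 468.003, 'fy': 468.003, 'cx': 287.976, 'cy': 211.579, 'view': [[0.589, -0.808, 0.019, -358.935], [0.605, 0.456, 0.653, -398.792], [-0.536, -0.373, 0.757, -1570.081], [0.0, 0.0, 0.0, 1.0]]}
top {'fx': 422.521, 'fy': 422.521, 'cx': 277.479, 'cy': 213.992, 'view': [[-0.02, -1.0, 0.001, -44.143], [0.996, -0.02, 0.092, -588.79], [-0.092, 0.003, 0.996, -1422.37], [0.0, 0.0, 0.0, 1.0]]}
{'fx': 349.573, 'fy': 349.573, 'cx': 276.052, 'cy': 212.868, 'T_tool_cam': [[0.001, 0.953, 0.301, 81.74], [1.0, -0.0, -0.001, -0.54], [-0.001, 0.301, -0.953, -158.332], [0.0, 0.0, 0.0, 1.0]]}
{'t': 0.1, 'joint_pos': array([-8.91925955e-01,  3.59324449e-01,  1.11548594e-02, -2.86089507e-04,
       -1.22409202e+00, -2.88087033e-01]), 'qvel': array([-0.00051334, -0.00179692,  0.00320363,  0.00131773, -0.00183859,
        0.0017121 ]), 'tau': array([-1.43230507e-03, -5.84162557e+01,  2.93747842e+01,  7.01533914e+00,
        1.01850060e-02, -6.09446693e-05]), 'tcp_pos': array([ 256.91349978, -623.73096063,  225.71638262]), 'eef_rot': array([-1.94102934e-01,  9.80980885e-01,  7.11188883e-04, -2.21493989e-04]), 'contact_force': array([ 0.32737736, -0.19787129,  0.63006797]), 'moment': array([-0.01774972, -0.02043277, -0.0373644 ]), 'width': 87.50294647804503}
```

View pics/top0.png

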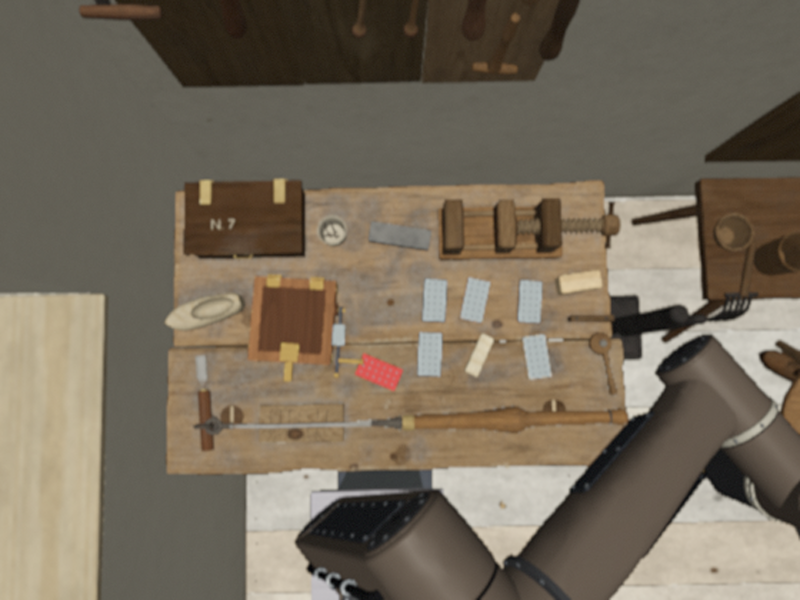

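View pics/scene0.png

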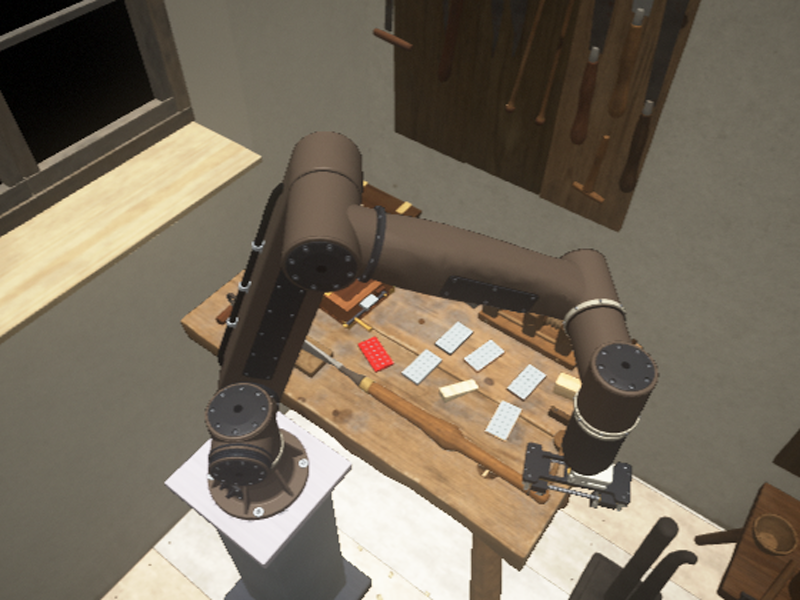

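Top view (800 px scale): five plates at about (434,300), (475,300), (530,302), (430,353) and (537,357). The red look-alike is at (379,371), the wedge at (480,355) and the billet at (580,281). The chest is at (292,320) with its tab at (289,370), and the stay pin is at (350,361).

```bash
cat > h.py <<'E'
import numpy as np, cv2
from scipy.spatial.transform import Rotation as R
from plant import bot
def cam(name):
    """picture plus (K, view) of that moment"""
    s=bot.read_state(); im=bot.camera(name); c=bot.get_calibration(name)
    if name=="wrist":
        T=np.eye(4); T[:3,:3]=R.from_quat(s["eef_rot"]).as_matrix(); T[:3,3]=s["tcp_pos"]
        V=np.linalg.inv(T@np.array(c["T_tool_cam"]))
    else: V=np.array(c["view"])
    return im,(c["fx"],c["fy"],c["cx"],c["cy"],V)
def ray(c,uv):
    fx,fy,cx,cy,V=c; u,v=uv
    d=V[:3,:3].T@np.array([(u-cx)/fx,-(v-cy)/fy,-1.]); return -V[:3,:3].T@V[:3,3],d
def on_z(c,uv,z):
    o,d=ray(c,uv); return o+d*(z-o[2])/d[2]
def proj(c,p):
    q=c[4][:3,:3]@np.asarray(p,float)+c[4][:3,3]; return np.array([c[2]-c[0]*q[0]/q[2],c[3]+c[1]*q[1]/q[2]])
def save(im,name,box=None,w=800):
    if box: im=im[box[1]:box[3],box[0]:box[2]]
    f=min(w/im.shape[1],600/im.shape[0]); cv2.imwrite(f"pics/{name}.png",cv2.resize(im[:,:,::-1],None,fx=f,fy=f,interpolation=cv2.INTER_CUBIC))
def plates(im,c,z=10,amin=150):
    """light bluish rectangles -> [x,y,yaw of long axis,long,short] on plane z"""
    i=im.astype(int); m=((i[...,2]>i[...,0]+3)&(i.min(2)>110)).astype(np.uint8)
    m=cv2.morphologyEx(m,cv2.MORPH_CLOSE,np.ones((3,3)))
    out=[]
    for k in cv2.findContours(m,cv2.RETR_EXTERNAL,cv2.CHAIN_APPROX_NONE)[0]:
        if cv2.contourArea(k)<amin: continue
        w=np.array([on_z(c,p,z)[:2] for p in k[:,0]],np.float32)
        (x,y),(a,b),t=cv2.minAreaRect(w)
        if a<b: a,b,t=b,a,t+90
        t=(t+90)%180-90
        out.append([x,y,np.deg2rad(t),a,b])
    return np.array(out)
def down(yaw,tilt=0):
    """tool down, camera on the robot's side; tool y along world y turned by yaw; tilt about turned x: positive moves the tool's body to -y"""
    return (R.from_euler('z',yaw)*R.from_euler('x',tilt)*R.from_quat([0,1,0,0])).as_quat()
E
python3 - <<'E'
from h import *
np.set_printoptions(precision=3,suppress=True)
im,c=cam("top"); print(plates(im,c))
for n,uv,z in [("lidc",(292,320),87),("tab",(289,370),82),("pin",(350,361),57),("lidFL",(248,358),87),("lidFR",(334,361),87)]:
    print(n,on_z(c,(uv[0]*.7,uv[1]*.7),z))
ok=[]
for y in(0,np.pi/2,-np.pi/2,np.pi):
    print(y,bot.solve_ik([440,190,420],down(y)))
q=bot.solve_ik([440,190,380],down(0)); bot.move_joints(q)
im,c=cam("wrist"); save(im,"w1"); np.save("pics/w1.npy",im); print(bot.read_state()["joint_pos"])
E
```

```text
[[ 460.39  -392.163    0.121   93.935   46.537]
 [ 471.922 -133.114   -0.027   93.095   51.727]
 [ 594.412 -379.96    -0.098   94.696   50.173]
 [ 600.81  -245.983   -0.256   94.248   48.395]
 [ 602.038 -147.85    -0.08    96.835   50.855]]
lidc [554.143 184.438  87.   ]
tab [440.024 192.665  82.   ]
pin [457.738  54.79   57.   ]
lidFL [469.235 285.248  87.   ]
lidFR [458.411  89.032  87.   ]
0 [ 0.819 -0.041 -0.045  0.    -1.567 -2.39 ]
1.5707963267948966 [ 0.819 -0.041 -0.045  0.    -1.567 -0.819]
-1.5707963267948966 [ 0.819 -0.041 -0.045  0.    -1.567  2.322]
3.141592653589793 [ 0.819 -0.041 -0.045  0.    -1.567  0.751]
[ 0.818 -0.037 -0.128  0.    -1.48  -2.39 ]
```

View pics/w1.png

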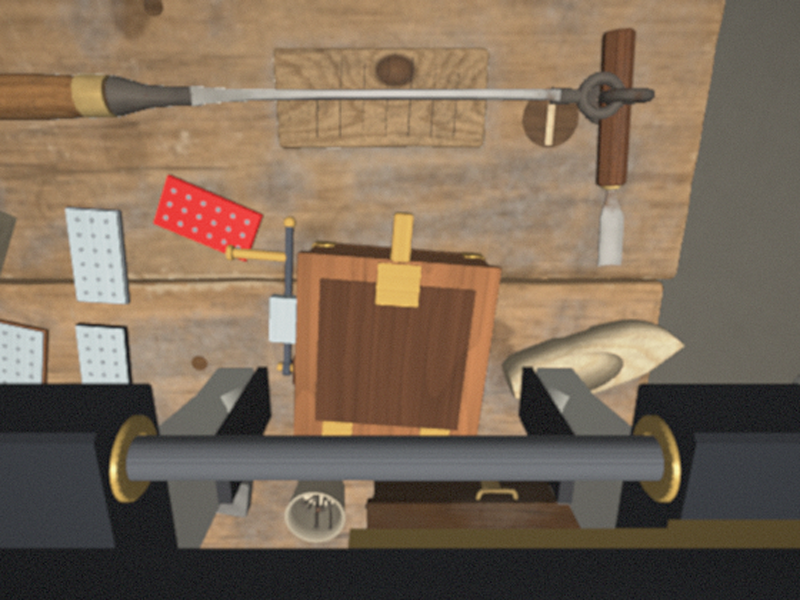

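Wrist view (800 px): lid front corners at (298,252) and (500,266). The tab runs from (404,213) to (401,263). The stay bar runs from its tip at (290,222) to its pivot at (286,368), and the pin from (228,253) to (286,257). The bracket on the lid edge is at (282,319).

```bash
python3 - <<'E'
from h import *
np.set_printoptions(precision=3,suppress=True)
im,c=cam("wrist")
g=lambda u,v,z: on_z(c,(u*.7,v*.7),z)
a=g(298,252,87);b=g(500,266,87);d=b-a; print("front corners",a,b,"len",np.linalg.norm(d),"yaw",np.arctan2(-d[0],d[1]))
l=g(477,430,87); print("left rear",l, np.arctan2((l-b)[1],(l-b)[0]))
print("tab tip",g(404,213,89),"tab in",g(401,263,89))
print("bar tip",g(290,222,60),"pivot",g(286,368,60),"pin in/out",g(286,257,57),g(228,253,57))
# tab by colour
hsv=cv2.cvtColor(im,cv2.COLOR_RGB2HSV); m=cv2.inRange(hsv,(15,120,120),(30,255,255)); 
for k in cv2.findContours(m,cv2.RETR_EXTERNAL,cv2.CHAIN_APPROX_NONE)[0]:
    if cv2.contourArea(k)>60:
        w=np.array([on_z(c,p,87)[:2] for p in k[:,0]],np.float32); print("brass",cv2.minAreaRect(w))
E
```

```text
front corners [450.989 101.036  87.   ] [464.16  287.145  87.   ] len 186.57468346127214 yaw -0.0706530382334643
left rear [637.017 274.461  87.   ] -0.07324883846349599
tab tip [415.281 198.015  89.   ] tab in [460.858 195.518  89.   ]
bar tip [427.441  89.805  60.   ] pivot [579.73   76.026  60.   ] pin in/out [462.105  83.099  57.   ] [458.112  26.595  57.   ]
brass ((706.235595703125, -107.84410095214844), (36.77031707763672, 13.62391185760498), 9.864564895629883)
brass ((637.8580932617188, 229.852783203125), (31.02042579650879, 8.384803771972656), 89.99024963378906)
brass ((677.2318725585938, 480.40008544921875), (93.1668930053711, 19.08448028564453), 7.175407409667969)
brass ((654.68505859375, -98.82878875732422), (9.112092018127441, 50.30062484741211), 70.11094665527344)
brass ((633.6896362304688, 129.76611328125), (31.314538955688477, 16.687416076660156), 89.99021911621094)
brass ((451.8653259277344, 61.364501953125), (53.95566177368164, 12.126465797424316), 88.21830749511719)
brass ((459.1903381347656, 194.0870361328125), (42.894222259521484, 88.52971649169922), 85.70303344726562)
brass ((317.1959228515625, -105.38160705566406), (75.36127471923828, 28.765762329101562), 89.99539184570312)
```

```bash
cat >> h.py <<'E'
PSI=-0.072; U=np.array([np.cos(PSI),np.sin(PSI),0]); W=np.array([-np.sin(PSI),np.cos(PSI),0]); Z=np.array([0,0,1.])
HINGE=np.array([652.4,180.5,75]); PIVOT=np.array([579.7,76.0,57]); PAD=HINGE-95*U-Z*63
def tabp(th): return HINGE+218*(-np.cos(th)*U+np.sin(th)*Z)+7*(np.sin(th)*U+np.cos(th)*Z)
def pinp(a,out=33.5): return PIVOT+118*(-np.cos(a)*U+np.sin(a)*Z)-out*W
def tcp(g,q): return np.asarray(g)+R.from_quat(q).apply([0,0,19])
def st(tag=""):
    s=bot.read_state(); print(tag,"t%.1f"%s["t"],"tcp",s["tcp_pos"].round(1),"w%.1f"%s["width"],"F",s["contact_force"].round(1)); return s
E
python3 - <<'E'
from h import *
q=down(PSI)
for th in np.linspace(0,1.75,8):
    j=bot.solve_ik(tcp(tabp(th),q),q); print(round(th,2), None if j is None else j.round(2))
bot.move_gripper(50)
bot.move_ptp(tcp(tabp(0)+80*Z,q),q); bot.line_to(tcp(tabp(0),q),100); st("at tab")
bot.move_gripper(10,30); s=st("grip")
if 15<s["width"]<22:
    for th in np.arange(.1,.51,.1): bot.line_to(tcp(tabp(th),q),80)
    st("th.5")
im,c=cam("wrist"); save(im,"w2")
E
```

```text
0.0 [ 0.84  0.21 -0.63 -0.   -0.73 -2.48]
0.25 [ 0.82  0.15 -0.55  0.   -0.87 -2.47]
0.5 [ 0.79  0.13 -0.45  0.   -1.   -2.43]
0.75 [ 0.73  0.14 -0.32  0.   -1.11 -2.38]
1.0 [ 0.68  0.18 -0.19  0.   -1.2  -2.32]
1.25 [ 0.62  0.25 -0.06  0.   -1.27 -2.26]
1.5 [ 0.56  0.33  0.07  0.   -1.32 -2.21]
1.75 [ 0.52  0.41  0.19  0.   -1.35 -2.16]
at tab t5.9 tcp [435.4 196.5  63.6] w50.0 F [ 0.1 -0.9 -0.5]
grip t6.6 tcp [435.  196.2  63.1] w17.8 F [-0.  -0.2  1.7]
th.5 t8.7 tcp [464.7 193.8 166.5] w17.8 F [-1.1 -1.1 -1. ]
```

View pics/w2.png

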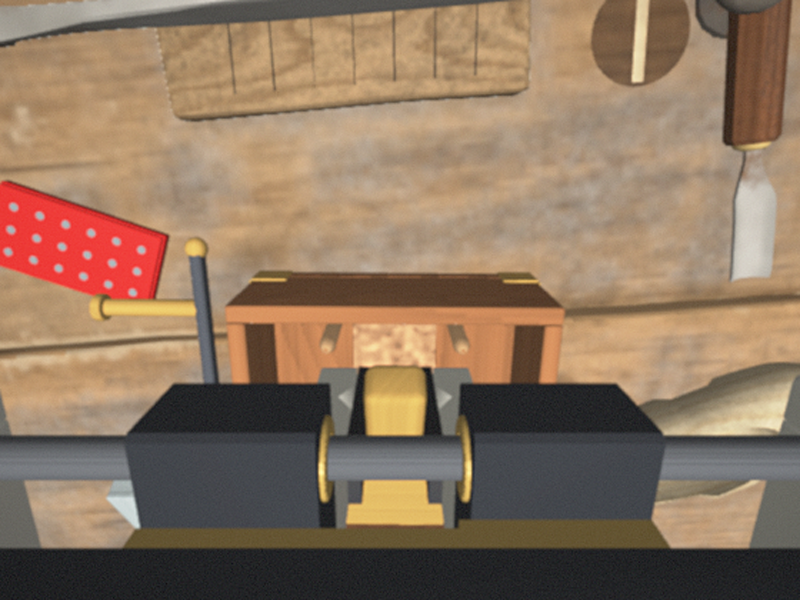

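The lid is rising in the grip, and the pad and front dowels are visible inside the chest. I'll carry on to the open stop.

```bash
python3 - <<'E'
from h import *
q=down(PSI); ok=True
for th in np.arange(.65,1.71,.15):
    bot.line_to(tcp(tabp(th),q),100)
    if bot.read_state()["width"]<15: ok=False; print("slip at",th); break
st("th1.7")
if ok:
    bot.line_to(tcp(tabp(1.745),q),40); st("1.745")
    bot.move_gripper(40); st("rel"); bot.line_to(tcp(tabp(1.745),q)+80*Z,150)
    qt=down(PSI,np.deg2rad(30))
    for a in np.linspace(0,1.75,5):
        for t in (25,35):
            qt=down(PSI,np.deg2rad(t)); j=bot.solve_ik(tcp(pinp(a),qt),qt); print(t,round(a,2),None if j is None else j.round(2))
    p=np.array([430,90,330]); bot.move_ptp(p,q)
    im,c=cam("wrist"); save(im,"w3")
    im,c=cam("top"); save(im,"t3",(110,150,400,300))
E
```

```text
th1.7 t12.5 tcp [688.4 176.1 271.9] w17.7 F [ 0.4 -9.9  1.1]
1.745 t12.9 tcp [697.6 175.3 270.3] w17.9 F [-0.7 -9.6  2.4]
rel t13.6 tcp [697.  177.5 269.4] w40.2 F [-0.3  0.1  0.2]
25 0.0 [ 0.13  0.28 -0.47 -0.6  -0.82 -1.36]
35 0.0 [-0.04  0.34 -0.41 -0.77 -0.96 -1.1 ]
25 0.44 [ 0.14  0.21 -0.42 -0.55 -0.92 -1.45]
35 0.44 [-0.03  0.27 -0.36 -0.73 -1.04 -1.2 ]
25 0.88 [ 0.13  0.2  -0.33 -0.51 -1.01 -1.51]
35 0.88 [-0.02  0.25 -0.27 -0.69 -1.12 -1.29]
25 1.31 [ 0.12  0.24 -0.22 -0.49 -1.08 -1.53]
35 1.31 [-0.02  0.29 -0.17 -0.67 -1.17 -1.34]
25 1.75 [ 0.1   0.32 -0.11 -0.48 -1.11 -1.54]
35 1.75 [-0.02  0.36 -0.06 -0.66 -1.21 -1.36]
```

View pics/w3.png

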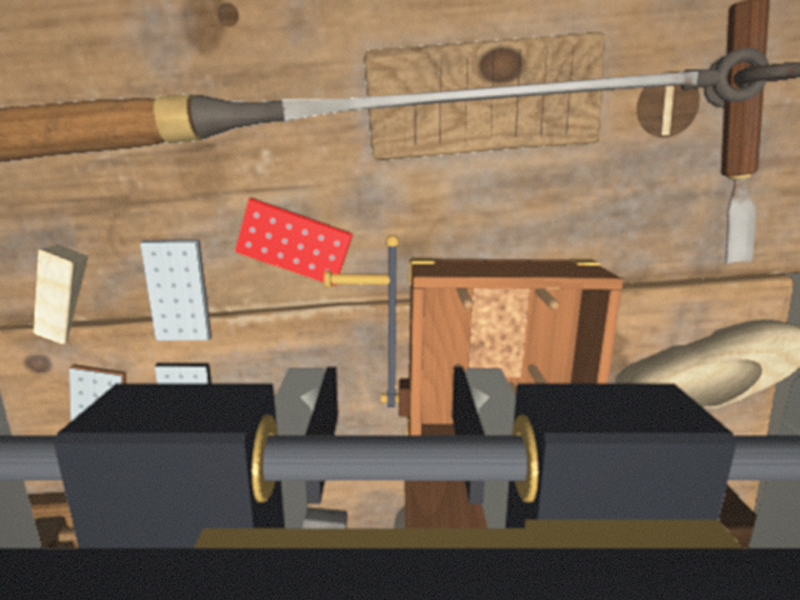

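The lid is open. In the 800 px view the stay bar runs from (392,241) to (390,400), the pin from (326,279) to (390,281), and the pad's front corners are at (470,288) and (530,290).

```bash
sed -i 's/^PSI=-0.072/PSI=-0.08/; s/HINGE=np.array(\[652.4,180.5,75\])/HINGE=np.array([652.3,178.8,75])/' h.py; python3 - <<'E'
from h import *
np.set_printoptions(precision=1,suppress=True)
im,c=cam("wrist"); g=lambda u,v,z: on_z(c,(u*.7,v*.7),z)
print("tip",g(392,241,57),"piv",g(390,400,57),"pin",g(326,279,57),g(388,281,57))
a,b=g(470,288,12),g(530,290,12); print("pad front",a,b,"->pad",(a+b)/2+52*U,"model",PAD)
a,b=g(412,279,75),g(621,279,75); print("front wall",a,b,"->pad",(a+b)/2+95*U)
print("model pin",pinp(0))
E
```

```text
tip [427.8  88.5  57. ] piv [581.7  75.3  57. ] pin [457.6  27.3  57. ] [463.4  82.3  57. ]
pad front [488.2 161.2  12. ] [494.5 220.5  12. ] ->pad [543.2 186.7  12. ] model [557.6 186.4  12. ]
front wall [458.4 103.4  75. ] [471.1 281.4  75. ] ->pad [559.4 184.8  75. ]
model pin [459.4  52.   57. ]
```

```bash
cat >> h.py <<'E'
PIVOT=np.array([580.2,75.8,57])
def side(tilt): return (R.from_euler('z',PSI)*R.from_euler('x',tilt)*R.from_euler('z',np.pi/2)*R.from_quat([0,1,0,0])).as_quat()
E
python3 - <<'E'
from h import *
for t in (25,35):
    q=side(np.deg2rad(t))
    for a in np.linspace(0,1.8,4):
        j=bot.solve_ik(tcp(pinp(a),q),q); print(t,round(a,2),None if j is None else j.round(2))
q=side(np.deg2rad(30)); back=R.from_quat(q).apply([0,0,-1])
bot.move_gripper(40)
g0=tcp(pinp(0),q)
bot.move_ptp(g0+back*110,q); bot.line_to(g0,100); st("at pin"); 
im,c=cam("wrist"); save(im,"w4")
bot.move_gripper(4,20); st("grip")
E
```

```text
25 0.0 [ 0.13  0.28 -0.47 -0.6  -0.82  0.2 ]
25 0.6 [ 0.14  0.2  -0.39 -0.53 -0.95  0.09]
25 1.2 [ 0.12  0.23 -0.25 -0.49 -1.06  0.03]
25 1.8 [ 0.1   0.32 -0.1  -0.48 -1.11  0.03]
35 0.0 [-0.04  0.34 -0.41 -0.78 -0.96  0.46]
35 0.6 [-0.02  0.26 -0.34 -0.71 -1.06  0.33]
35 1.2 [-0.02  0.27 -0.2  -0.68 -1.16  0.24]
35 1.8 [-0.02  0.36 -0.05 -0.66 -1.2   0.2 ]
at pin t19.1 tcp [461.1  61.1  41. ] w40.0 F [-0.1  0.9 -0.5]
grip t19.8 tcp [459.5  61.4  40.5] w9.5 F [-5.3 -0.7  3.6]
```

View pics/w4.png

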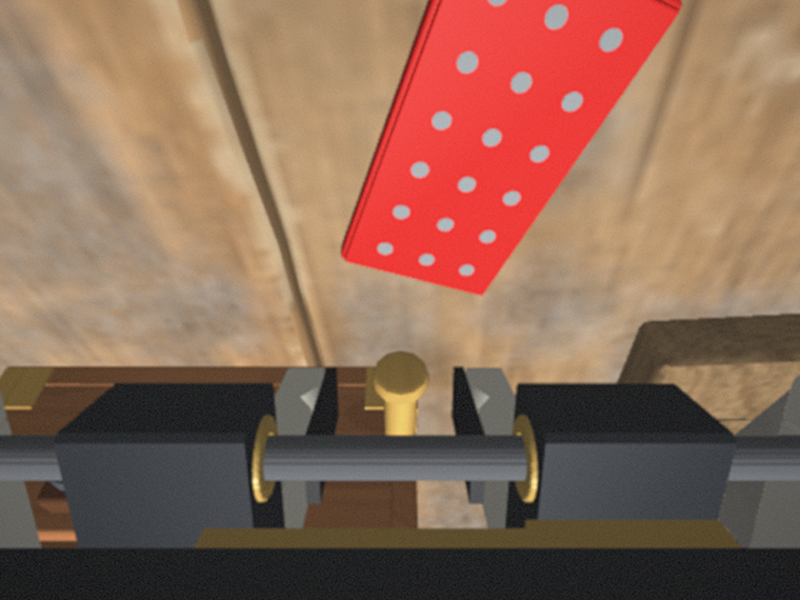

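The pin is between the fingers, and the width of 9.5 mm confirms the grip. Now I swing the stay up.

```bash
sed -i 's/PIVOT=np.array(\[580.2/PIVOT=np.array([579.0/' h.py; python3 - <<'E'
from h import *
q=side(np.deg2rad(30)); back=R.from_quat(q).apply([0,0,-1]); ok=True
for a in np.arange(.2,1.61,.2):
    bot.line_to(tcp(pinp(a),q),80)
    s=bot.read_state()
    if s["width"]<7 or np.abs(s["contact_force"]).max()>30: ok=False; break
    if a%.4<.05: st("a%.1f"%a)
st("a%.1f"%a)
if ok:
    for a in (1.7,1.78,1.83): bot.line_to(tcp(pinp(a),q),40); st("a%.2f"%a)
    bot.move_gripper(40); st("rel")
    bot.line_to(bot.read_state()["tcp_pos"]+back*130,120)
    qd=down(PSI); bot.move_ptp([480,10,400],qd)
    im,c=cam("wrist"); save(im,"w5"); print(c[4][:3,:3].T@-c[4][:3,3])
E
```

```text
a0.4 t20.7 tcp [468.6  60.6  87.7] w9.1 F [-6.5  0.2  0.4]
a0.8 t21.6 tcp [493.5  58.6 127. ] w9.0 F [-12.8  -1.7   9.9]
a1.6 t23.3 tcp [582.   51.4 159.3] w9.3 F [-0.4 -0.2  5.8]
a1.6 t23.3 tcp [582.   51.4 159.3] w9.3 F [-0.4 -0.2  5.8]
a1.70 t23.8 tcp [593.2  50.5 157.8] w9.2 F [-0.8 -0.9  5.8]
a1.78 t24.2 tcp [602.2  49.8 155.9] w9.3 F [ 0.  -0.7  4.6]
a1.83 t24.5 tcp [607.5  49.4 154.4] w9.1 F [-0.5 -1.2  3.8]
rel t25.2 tcp [607.2  49.5 154.6] w39.6 F [-0.7  0.5  0.6]
[398.78032813  16.16270942 558.03821864]
```

View pics/w5.png

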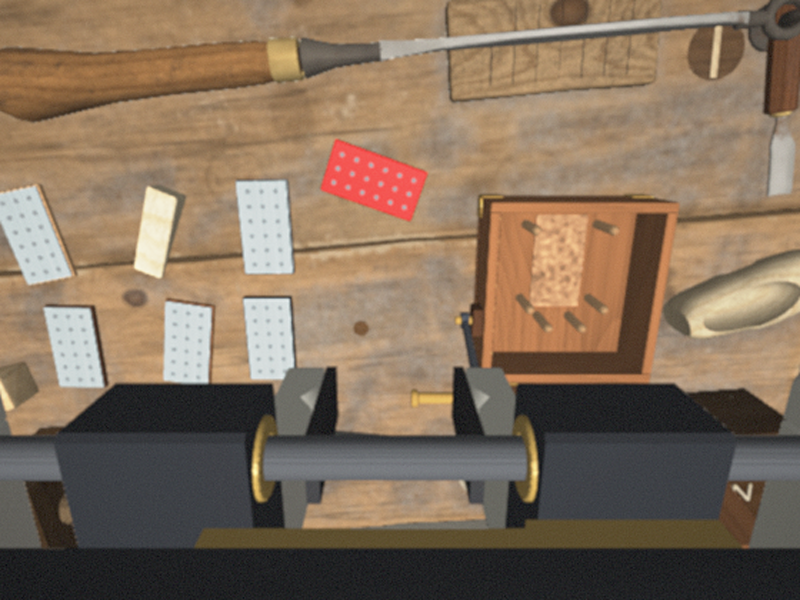

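The stay is up, with its pin at (435,399) in the 800 px view. The pad's corners are at (537,213), (588,217), (580,307) and (532,303). Next I lower the lid onto the stay.

```bash
python3 - <<'E'
from h import *
np.set_printoptions(precision=2,suppress=True)
im,c=cam("wrist"); P=np.array([on_z(c,(u*.7,v*.7),12) for u,v in [(537,213),(588,217),(580,307),(532,303)]])
r=cv2.minAreaRect(P[:,:2].astype(np.float32)); print("pad",P.mean(0),r,"geom pad",HINGE-118*U)
print(plates(im,c,10,200))
q=down(PSI); bot.move_gripper(40)
g=tcp(tabp(1.75),q); bot.move_ptp(g+70*Z,q); bot.line_to(g,80); st("tab")
bot.move_gripper(10,30); s=st("grip")
if 15<s["width"]<22:
    for th in (1.65,1.55,1.5,1.45,1.42,1.40,1.385):
        bot.line_to(tcp(tabp(th),q),40); s=st("%.3f"%th)
        if np.linalg.norm(s["contact_force"])>25: break
E
```

```text
pad [534.97 190.11  12.  ] ((535.0911254882812, 190.03578186035156), (55.663753509521484, 108.60079956054688), 87.01992797851562) geom pad [534.68 188.23  75.  ]
[[ 828.5   460.3     1.49   88.26   23.59]
 [ 751.34 -483.05    1.49   75.38   23.52]
 [ 788.67  -14.66    1.49  334.46   36.37]
 [ 594.73 -378.69   -0.09   99.74   52.02]
 [ 602.02 -245.61   -0.24  101.07   50.96]
 [ 602.16 -146.85   -0.08   99.01   52.9 ]
 [ 461.32 -391.3     0.12   97.91   53.11]
 [ 471.56 -131.4    -0.06  100.63   53.77]]
tab t30.7 tcp [698.2 175.2 269.9] w39.6 F [ 0.4 -0.2 -0.6]
grip t31.2 tcp [698.  175.1 269.5] w17.6 F [-0.3 -0.1  1.1]
1.650 t31.9 tcp [676.1 176.9 272.9] w17.8 F [ 1.5 -1.1  1.7]
1.550 t32.6 tcp [654.4 178.6 274.2] w17.4 F [ 0.2 -1.   3.1]
1.500 t33.0 tcp [643.5 179.5 274. ] w17.8 F [ 1.  -0.8  2.7]
1.450 t33.5 tcp [632.5 180.4 273.3] w17.8 F [ 0.3 -1.4  4.3]
1.420 t33.8 tcp [626.4 180.9 272.7] w18.2 F [ 0.4 -1.1  3.6]
1.400 t34.0 tcp [622.3 181.2 272.1] w17.3 F [ 1.6 -1.1  4.9]
1.385 t34.3 tcp [619.1 181.4 271.7] w17.4 F [ 0.6 -1.5  5.4]
```

```bash
python3 - <<'E'
from h import *
q=down(PSI)
for th in (1.375,1.365,1.355,1.345):
    bot.line_to(tcp(tabp(th),q),25); bot.pause(.1); s=st("%.3f"%th)
    if s["contact_force"][0]>4: break
im,c=cam("scene"); save(im,"s6",(180,110,400,275)); 
E
```

```text
1.375 t34.6 tcp [617.1 181.6 271.4] w17.5 F [ 0.6 -1.6  6.4]
1.365 t35.0 tcp [615.1 181.8 271.1] w18.0 F [ 2.7 -1.8  4.9]
1.355 t35.3 tcp [613.7 182.  270.8] w17.5 F [ 5.  -1.7  3.6]
```

View pics/s6.png

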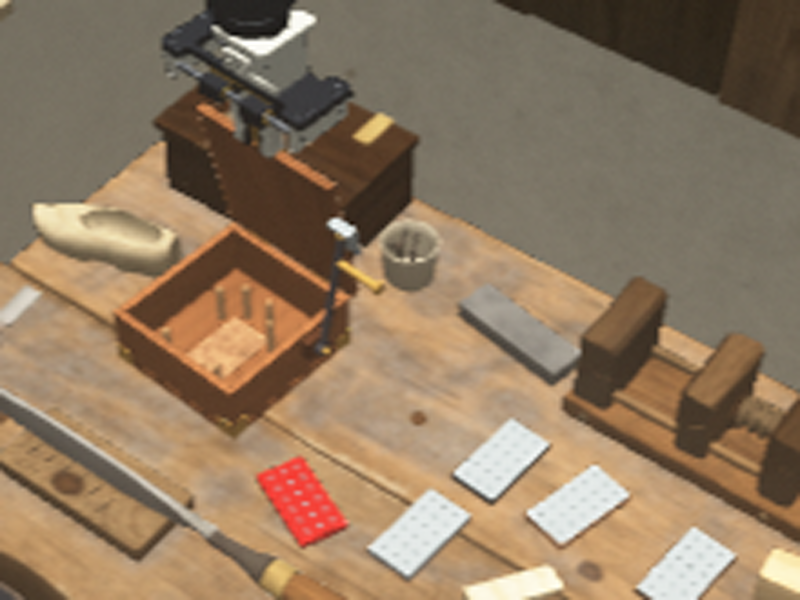

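Resistance builds at 1.355 (Fx +5 N), and in the picture the ball tip at (345,235) sits in the bracket. I'll release and check.

```bash
cat >> h.py <<'E'
PAD=np.array([534.9,189.2,12.]); OFF=8
E
python3 - <<'E'
from h import *
q=down(PSI); bot.move_gripper(45); st("rel"); bot.line_to(bot.read_state()["tcp_pos"]+80*Z,100)
bot.move_ptp([480,-60,400],q)
bot.pause(.3)
im,c=cam("scene"); save(im,"s7",(180,110,400,275))
np.set_printoptions(precision=2,suppress=True)
im,c=cam("wrist"); print(plates(im,c,10,300)); st()
E
```

```text
rel t36.1 tcp [612.5 182.  270.4] w44.8 F [0.6 0.1 0.3]
[[ 790.91  -84.27    1.49  371.32   27.86]
 [ 595.89 -378.84   -0.09  101.71   52.06]
 [ 600.74 -245.61   -0.24   99.01   50.62]
 [ 601.66 -147.22   -0.08  100.16   53.36]
 [ 461.21 -390.88    0.12   97.77   51.74]
 [ 471.68 -132.24   -0.08  101.16   54.15]]
 t38.5 tcp [480.3 -59.6 399.7] w44.9 F [-0.   0.2  0. ]
```

View pics/s7.png

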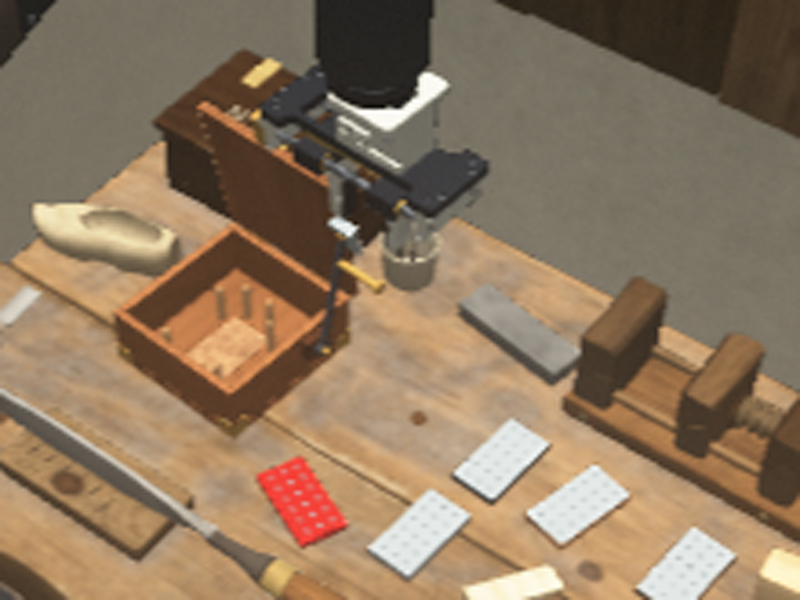

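The lid rests on the stay and has been let go. The stay tip is in the bracket at (343,230). Now the first plate.

```bash
cat >> h.py <<'E'
def look_plate(guess,r=60):
    """refine plate pose from a wrist picture taken over it"""
    bot.move_ptp([guess[0]-20,guess[1],300],down(PSI))
    im,c=cam("wrist"); P=plates(im,c,10,600); P=P[(P[:,3]>85)&(P[:,3]<115)&(P[:,4]>45)]
    d=np.hypot(P[:,0]-guess[0],P[:,1]-guess[1]); 
    return P[d.argmin()] if d.min()<r else None
def held(tag):
    """visible front part of the plate in the hand, in tool coordinates (x forward, y left)"""
    s=st(tag); im,c=cam("wrist"); i=im.astype(int)
    m=((i[...,2]>i[...,0]+3)&(i.min(2)>110)).astype(np.uint8); m[262:]=0
    ks=cv2.findContours(m,cv2.RETR_EXTERNAL,cv2.CHAIN_APPROX_NONE)[0]; k=max(ks,key=cv2.contourArea)
    T=R.from_quat(s["eef_rot"]).inv()
    w=np.array([T.apply(on_z(c,p,s["tcp_pos"][2]+7)-s["tcp_pos"])[:2] for p in k[:,0]],np.float32)*[-1,1]
    (x,y),(a,b),t=cv2.minAreaRect(w.astype(np.float32))
    t=(t+45)%90-45
    print("held: front %.1f ymid %.1f w(%.0f,%.0f) yaw %.3f"%(w[:,0].min(),y,a,b,np.deg2rad(t))); return im
def pick(P):
    q=down(P[2]); g=np.array([P[0]-OFF*np.cos(P[2]),P[1]-OFF*np.sin(P[2]),3.])
    bot.move_gripper(74); bot.move_ptp(g+70*Z,q); bot.line_to(g,120); st("down")
    bot.move_gripper(45,40); s=st("grip"); bot.line_to(g+[0,0,287],250); return st("up")
def carry(): bot.move_ptp([480,40,290],down(PSI)); bot.line_to(PAD-OFF*U+278*Z,200)
def place(n,dx=0,dy=0):
    t=PAD-(OFF-dx)*U+dy*W
    bot.line_to(np.r_[t[:2],12+10*n+30],200); bot.line_to(np.r_[t[:2],12+10*n+4.],50); s=st("place")
    bot.move_gripper(72); bot.line_to(np.r_[t[:2],290],200); st("clear")
def check(z):
    """plates seen inside the chest, relative to the pad"""
    bot.move_ptp([470,160,400],down(PSI)); im,c=cam("wrist")
    for P in plates(im,c,z,300):
        d=P[:2]-PAD[:2]
        if np.hypot(*d)<60: print("in chest dx %.1f dy %.1f yaw %.3f"%(d@U[:2],d@W[:2],P[2]-PSI),P[3:].round(0))
    return im
E
python3 - <<'E'
from h import *
P=look_plate((471.7,-132)); print(P)
s=pick(P)
if s["width"]>50:
    carry(); im=held("over"); save(im,"w8")
E
```

```text
[ 4.71255524e+02 -1.32477356e+02 -6.26042593e-02  1.01444153e+02
  5.39943314e+01]
down t41.5 tcp [ 464.1 -131.9    3.8] w74.0 F [-0.7 -0.6  0.1]
grip t42.0 tcp [ 463.7 -131.9    3.5] w55.3 F [-1.7  1.1  6.4]
up t43.2 tcp [ 462.5 -131.9  288.5] w55.6 F [-0.2 -0.1 -2.1]
over t44.9 tcp [526.7 188.9 289.9] w55.5 F [-0.4 -0.2 -2.2]
held: front -43.5 ymid -0.1 w(34,54) yaw 0.001
```

View pics/w8.png

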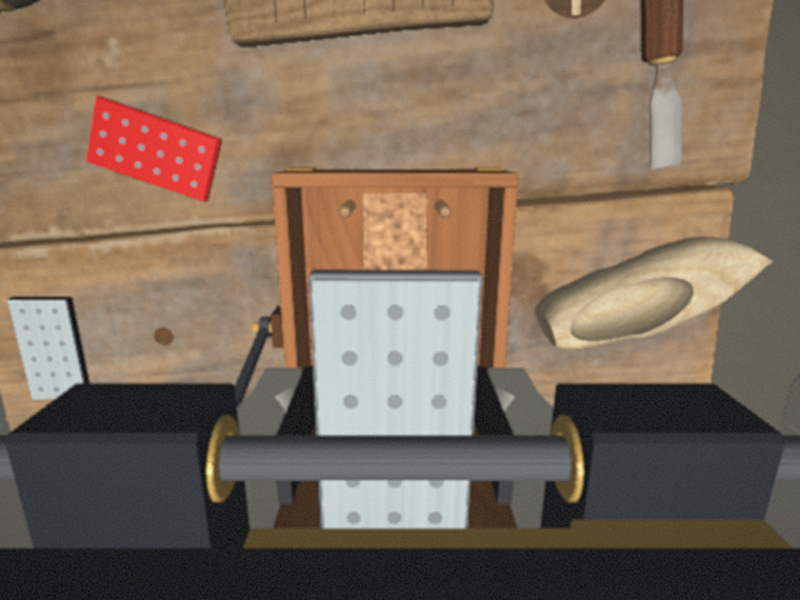

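The plate is held squarely (columns 311–480 at 800 px) and is centred over the pad (363–427). I place it and check.

```bash
python3 - <<'E'
from h import *
place(0); im=check(22); save(im,"w9")
E
```

```text
place t47.0 tcp [526.5 189.5  15.6] w55.6 F [-1.8  0.3  0.9]
clear t49.1 tcp [526.4 189.6 288.8] w72.3 F [ 0.9 -1.  -0.5]
in chest dx -0.5 dy -0.1 yaw 0.005 [100.  52.]
```

View pics/w9.png

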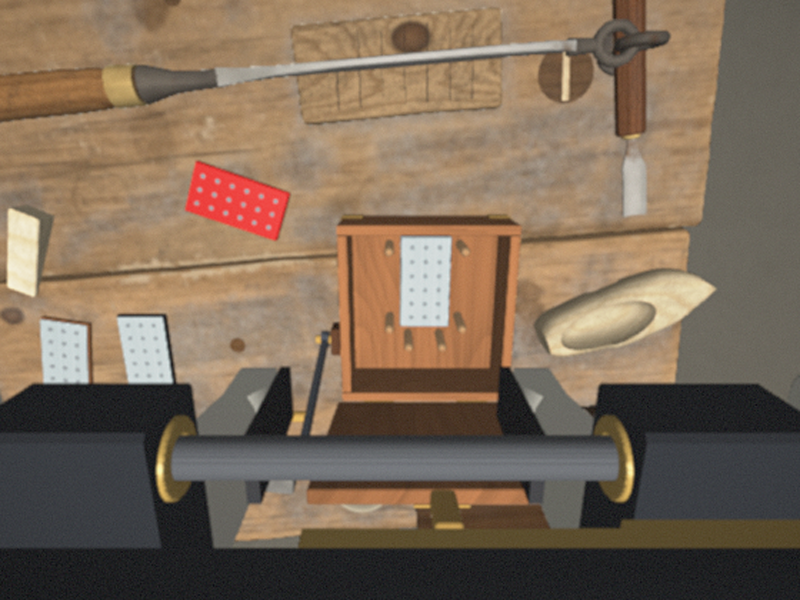

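The first plate lies centred on the pad between the dowels, and the lid is still propped. I continue with guards in the script.

```bash
cat >> h.py <<'E'
def cycle(guess,n):
    P=look_plate(guess)
    if P is None: print("not found",guess); return False
    print("plate",P.round(2)); s=pick(P)
    if s["width"]<50: print("missed"); return False
    carry(); im=held("over"); save(im,"held%d"%n)
    s=bot.read_state()
    if not 53<s["width"]<58: print("lost?"); return False
    place(n); im=check(22+10*n); save(im,"in%d"%n); return True
E
python3 - <<'E'
from h import *
np.set_printoptions(precision=2,suppress=True)
cycle((602,-147),1)
E
```

```text
plate [ 602.44 -147.82   -0.08  100.39   53.77]
down t53.0 tcp [ 595.2 -147.2    3.9] w73.9 F [0.3 0.2 0.8]
grip t53.4 tcp [ 594.9 -147.2    3.7] w55.1 F [-1.5  0.3  5. ]
up t54.7 tcp [ 593.7 -147.   288.3] w55.5 F [-0.8 -0.3 -2.1]
over t56.6 tcp [526.7 188.9 289.9] w55.4 F [ 0.1 -0.7 -0.6]
held: front -42.6 ymid -0.3 w(33,53) yaw 0.001
place t58.6 tcp [526.5 189.5  25.7] w55.2 F [-2.3  0.1  3. ]
clear t60.6 tcp [526.4 189.6 288.9] w71.5 F [ 0.  -0.3 -0.3]
in chest dx -0.8 dy -0.1 yaw 0.005 [100.  52.]
```

```bash
sed -i 's/np.deg2rad(t))); return im/np.deg2rad(t))); global H; H=(w[:,0].min(),y,np.deg2rad(t)); return im/; s/    if not 53<s\["width"\]<58:/    if not 53<s["width"]<58 or abs(H[0]+43.5)>3 or abs(H[1])>2 or abs(H[2])>.04:/' h.py; python3 - <<'E'
from h import *
np.set_printoptions(precision=2,suppress=True)
cycle((601,-246),2) and cycle((595,-379),3)
E
```

```text
plate [ 601.02 -246.28   -0.24   98.85   50.68]
down t64.8 tcp [ 594.  -244.5    3.9] w73.7 F [ 0.5  0.7 -0.5]
grip t65.3 tcp [ 593.7 -244.4    3.7] w55.5 F [-0.2  1.4  4.3]
up t66.6 tcp [ 592.5 -244.1  288.2] w55.3 F [ 0.1  0.1 -1.8]
over t68.7 tcp [526.7 189.  289.9] w55.4 F [ 0.4 -0.4 -1.4]
held: front -42.6 ymid -0.4 w(33,52) yaw 0.001
place t70.7 tcp [526.5 189.5  35.7] w55.2 F [-2.3 -0.8  2.1]
clear t72.7 tcp [526.4 189.6 288.8] w71.9 F [-0.1  0.1 -0.9]
in chest dx -0.5 dy -0.1 yaw 0.006 [99. 50.]
plate [ 594.95 -379.94   -0.09   99.27   52.22]
down t77.3 tcp [ 587.7 -379.6    3.9] w73.7 F [-0.4  0.  -0.3]
grip t77.7 tcp [ 587.4 -379.3    3.8] w55.3 F [-0.2  0.7  4.8]
up t79.0 tcp [ 586.4 -378.8  288.2] w55.8 F [-0.4 -0.  -2.5]
over t81.6 tcp [526.7 189.  289.9] w54.9 F [-0.8 -0.4 -0.4]
held: front -42.6 ymid -0.3 w(33,53) yaw 0.001
place t83.5 tcp [526.5 189.6  45.7] w55.6 F [-2.8 -0.8  3. ]
clear t85.5 tcp [526.4 189.6 288.8] w72.2 F [-0.4 -0.4 -1.3]
in chest dx -0.7 dy -0.5 yaw 0.001 [98. 53.]
```

```bash
python3 - <<'E'
from h import *
np.set_printoptions(precision=2,suppress=True)
print(cycle((461,-391),4))
im,c=cam("top"); print(plates(im,c)); save(im,"t12",(100,110,460,360))
im,c=cam("scene"); save(im,"s12",(180,110,400,275))
E
```

```text
plate [ 418.27 -426.81    0.12   98.47   50.51]
down t90.1 tcp [ 411.  -428.1    3.8] w74.3 F [-0.3  0.2  0.9]
grip t90.5 tcp [ 410.7 -427.9    3.7] w55.5 F [-0.3  1.5  5.4]
up t91.8 tcp [ 409.8 -427.2  288.4] w55.2 F [ 0.4  0.2 -0.7]
over t94.5 tcp [526.6 189.  290. ] w55.1 F [-0.5 -0.3 -1. ]
held: front -42.6 ymid -0.3 w(33,52) yaw 0.001
place t96.4 tcp [526.6 189.6  55.6] w55.3 F [-1.2 -0.4  2.1]
clear t98.3 tcp [526.4 189.6 288.8] w72.4 F [-0.2 -0.3 -0.7]
in chest dx -1.1 dy -0.2 yaw 0.006 [98. 50.]
True
[[556.24 195.89  -0.02  55.51  48.59]]
```

View pics/t12.png

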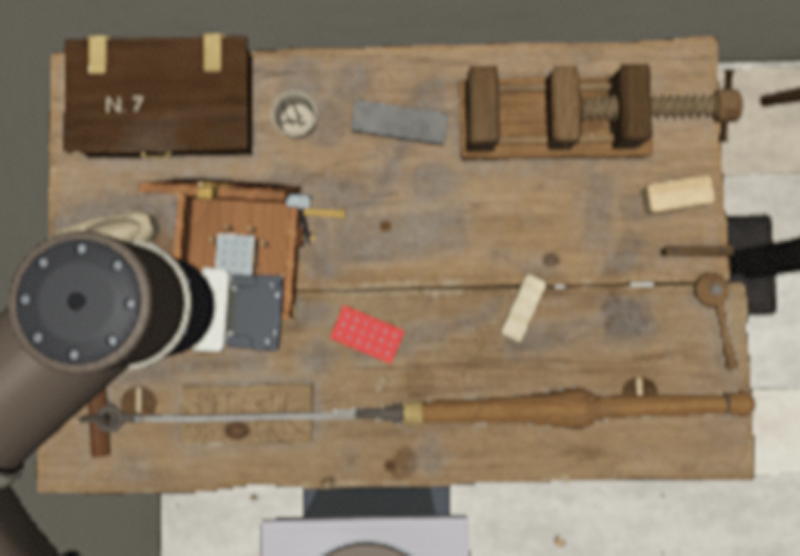

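View pics/s12.png

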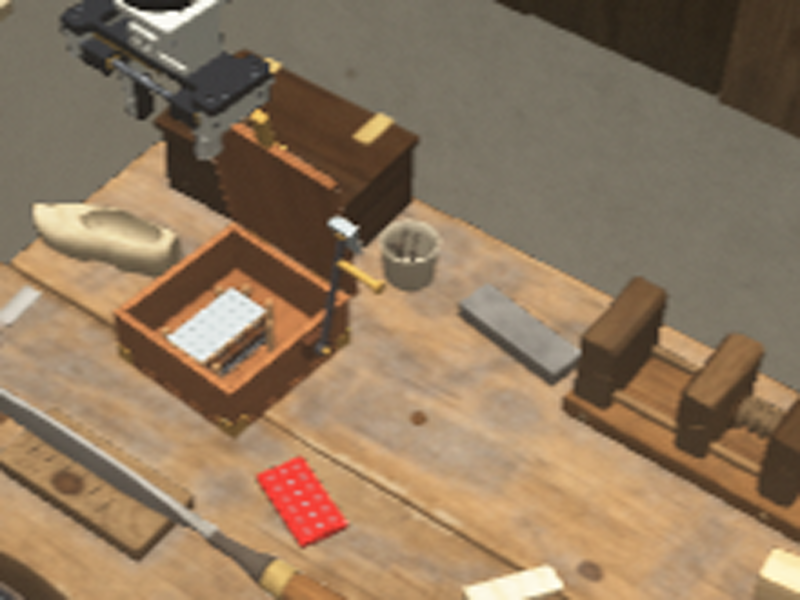

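The bench is clear of plates. The pile sits square in the chest at (218,325) in the scene crop, and the lid is still on the stay. The robot touches nothing, so I hand in.

```bash
python3 -c "
from h import *
bot.close_job(); print('closed')"
```

```text
the job is handed in; nothing more can be done
closed
```

The job is finished and handed in at about 99 s of the 210 s allowed. The lid is propped on the raised stay, and all five plates are stacked on the cork pad; the hand-in gave no verdict.

- **Lid and stay:** I opened the lid to its stop and swung the stay up by its pin. I then lowered the lid until it met resistance at a commanded angle of about 1.355 rad, a little below the 1.39 you quoted, and let go. The pictures afterwards show the stay tip in the bracket and the lid standing. I did not measure the resting joint angles.
- **Plates:** As each plate was placed, the top of the pile read within about 1.1 mm and 0.006 rad of the pad. One plate, the last I fetched, had been knocked about 5 cm aside before I reached it. The close-up picture before the pick found it again.
- **Last checks:** The final top view shows no plates left on the bench. The wedge, billet, whetstone, cup, gouge and red look-alike all appear where they were. The clog is partly hidden by the arm in the top view but looks unmoved in the scene view.
- **Disagreements:** My first chest heading was about 0.008 rad off, which gave a 10 N sideways force at the end of opening the lid, and I corrected it. No grip slackening was noticed, and no check failed.

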